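Roll the next can up to the pick-up point

ROBOT

A 7-joint arm with a two-finger parallel gripper is mounted at the origin on the work surface. World frame = base frame: x ahead of the robot, y to its left, z up, the work surface at z = 0. Lengths are in mm, angles in rad, forces in N, time in s.
With the tool pointing down it reaches from about 400 to 875 mm from the base axis. Payload 19.3 kg.
Tool frame: the origin (TCP) lies midway between the tips of the shut fingers; the grasp point (between the pads) lies 19 mm behind it (env.hold_point_z is the distance from the TCP to the grasp point, in mm); z points along the fingers, y is the direction in which the jaws open and shut (so a half turn about z gives the same grasp; the last joint's range is limited). The gripper opens to 85 mm and grips with 20 to 120 N. Pads are 22 mm wide; open, the fingers measure 114 mm over their backs; the gripper's body (76 mm by 85 mm) begins 54 mm behind the grasp point. The pads swing forward as they close: fully open they stand 13 mm farther back than shut.
Start: joints at [-1.261, 0.521, -0.036, 1.599, 0.021, 1.021, -0.113], TCP at [231.727, 580.446, 231.291] pointing down, gripper open.
Joint ranges: [-2.91, 2.91], [-0.3, 2.13], [-1.5, 1.42], [0.17, 2.43], [-1.26, 4.41], [0.16, 1.93], [-2.52, 2.52]. Speed limits (rad/s): [1.89, 1.89, 2.39, 2.39, 3.01, 3.01, 3.01].

INTERFACE

Orientations are given as a rotation vector (axis times angle).
In Python, from cell import env gives the robot as it stands.
- The arm moves only by the tool drive_tool, never from a script. Its argument "plan" is text: rows parted by semicolons, each of 5 numbers parted by spaces: the closure, from 0 (fully open) to 1 (shut), then the shift along the world's x, y, z in m, then the turn about the world's z in degrees. A call has 1 to 20 rows; each row is the pose to reach, as a shift and turn from the pose commanded when the call began; what a row does not reach only later rows make up. A row lasts 1/10 s, in which the tool goes at most 50 mm and 8.59 degrees, less where a joint would pass 70% of its speed; a pose out of reach is approached as far as the arm can. A call with a gripper value outside its range is refused whole. The fingers move at their own pace and stop on an object; "grip_force" is the grip in N (left out, the last holds). Time passes only in rows, so rows that repeat a pose let the fingers close. It gives the time, the measured TCP pose, the force and the opening at its end, in the units of the state.
- env.state(): the state, without advancing time (a new reading comes with each control period).
- env.grab_frame(name): name is "scene" or "top" or "wrist"; returns a dict with "frame" (420x560x3 uint8, red, green, blue), "depth" (420x560 float32, mm along the optical axis (not along the pixel's ray), 0 where there is no reading), "mtx" (3x3 intrinsics, pixels), "camera_from_world" (4x4, takes a point from world to camera coordinates). Camera axes: x right, y down, z forward; pixel columns grow to the right and rows downward; lengths in mm; the calibration is good to about 2 mm. A picture is of the moment at which its call begins.
- env.close_job(): hands the job in, once; it reports no verdict.
The state is a dict: "t": time; "qpos": joint angles; "qd": joint speeds; "joint_torque": joint torques, N m; "position": TCP position; "orientation": TCP orientation; "force": force on the tool from outside, world axes, zero at the start; "ft_torque": the same for the moment, N m; "finger_gap": finger opening in mm.
Only numpy, scipy, OpenCV 4.12 (cv2) and the standard library are available. Lean on these libraries where they do the work, as an engineer would, in place of code of your own. Each camera call takes 0.05 s, during which the arm holds its last target.

TASK

Roll the can that lies on its side in the can lane along to the pick-up point, so that it comes to rest between the two wooden cheek blocks, centred and with no part of it sticking out past their ends. Roll it with your fingertips, pushing on its top or upper half only: do not grip it or lift it off the lane floor. Leave the spare can, pepper mill, plates and utensil pot where they stand.

Things in the scene. Friction and masses are not known exactly. Their poses are not given: they have to be found in the camera images.
- can: closed food can lying on its side across the lane, metal with plain paper label, diameter 74 mm, length 110 mm, 0.3-0.65 kg. Origin at its centre, 47 mm above the counter (top at 84 mm). Its x is the can's axis, parallel to the lane's x; y, z turn as it rolls. Rolls with slight resistance (from 0.1 m/s it coasts about 15 mm). A fingertip dragged on its top moves twice as far as its centre.
- lane: fixed shallow metal tray in which the can rolls along the tray's own y (sideways before the robot, turned up to 0.2 rad). Origin: middle of its underside, on the counter. Flat black rubber floor 10 mm above the counter, 440 mm long (y), 122 mm wide (x) inside; side rails 4 mm thick rise to 26 mm above the counter, end lips to 22 mm.
- cheeks: pick-up point: two fixed plain wooden blocks, one outside each side rail, each 100 mm long (along the lane, y), 22 mm wide, 45 mm high, 77 mm either side of the lane's centre line. Origin at counter height on the centre line half-way between the blocks; axes parallel to the lane's. 95 to 230 mm along the lane from the can at the start, towards +y or -y.
- spare_can: a like can standing upright beyond the lane, loose: diameter 74 mm, height 110 mm; origin at the centre of its underside. Leave alone.
- pepper_mill: loose dark wooden pepper mill standing on the left, 54 mm across the foot, 134 mm high; origin at the centre of its underside. Leave alone.
- plates: loose stack of white plates beyond the lane, 150 mm across, 35 mm high; origin at the centre of its underside. Leave alone.
- utensil_pot: loose open steel pot standing on the right, 90 mm across the rim, 130 mm high; origin at the centre of its underside. Leave alone.
Things that resemble listed ones, but are neither listed nor needed, are in the scene too. What is shaped like the can but green is not meant. Several things look just like the cheeks: the one meant starts farthest to the robot's left.

How it is judged:
By the outcome, as a careful person would: the job done as asked, in the order asked, and still so for the second after the job is handed in, with the robot touching nothing.
It also fails if it takes over 58 s, if anything falls off the work surface, if the arm or the gripper's body presses on something with over 40 N, if the wrist force passes 120 N, or if a joint passes its speed limit or range.

## Working session

There is one attempt and no reset: what is moved stays moved. The work goes in short steps, Python scripts to look and compute and a tool call to move; the robot and the scene stay as the last step left them, time stands still between calls to the robot, and variables do not carry over. Pictures are saved under pics/ and viewed, and the job is handed in when it is done.

Besides the shell and the picture viewer there is one more tool, called as name(argument=value, ...) on one line, values as JSON. drive_tool: Moves the arm, as the interface text tells. Its arguments: {"type":"object","properties":{"plan":{"type":"string"},"grip_force":{"type":"number"}},"required":["plan"]}

```bash
mkdir -p pics; python3 - <<'E'
from cell import env
import cv2, pickle
s=env.state(); print(s['t'],s['position'],s['orientation'],s['finger_gap'])
d={}
for n in('scene','top'):
    f=env.grab_frame(n); d[n]=f; cv2.imwrite(f'pics/a_{n}.png',cv2.resize(f['frame'][:,:,::-1],None,fx=1.4,fy=1.4))
pickle.dump(d,open('a.pkl','wb'))
E
```

```text
0.0 [231.59342532 580.12902531 230.70913151] [-5.92998859e-01 -3.08492070e+00  1.81904511e-03] 85.29537190061822
```

View pics/a_scene.png

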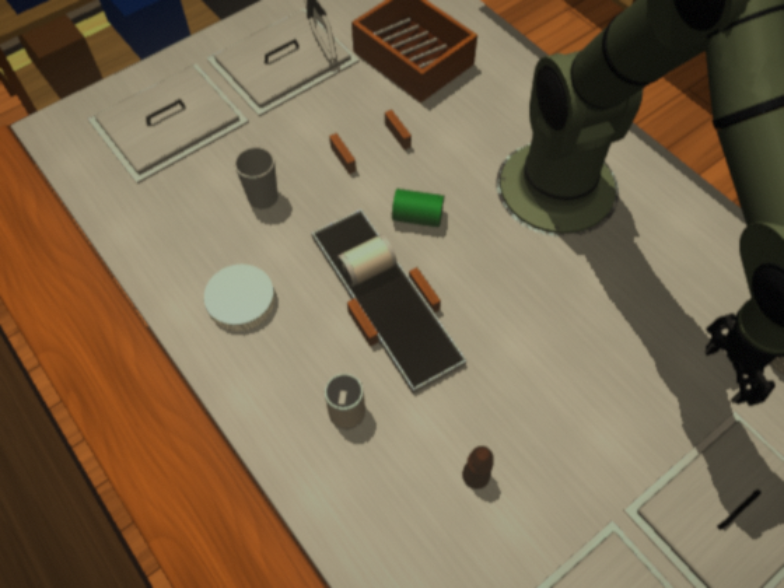

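View pics/a_top.png

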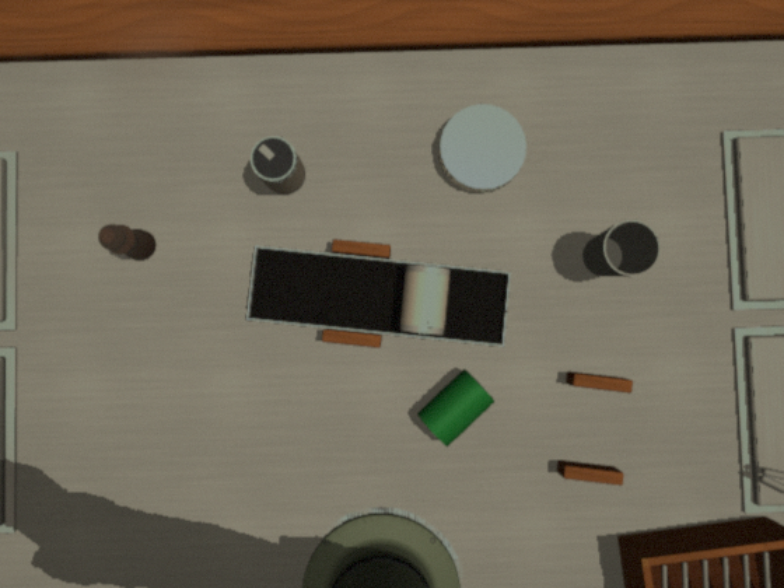

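The top view has image up as +x and left as +y; pixels below are in the enlarged picture.
- **Cans:** the cream can lying in the lane at (425,298) is the one meant. The green one at (455,408) is a decoy, and the upright cylinders at (275,160) and (630,250) must be left alone.
- **Cheeks:** the pair at (361,248)/(352,338) beside the lane is farthest left. The pair at (602,382)/(593,474) is a decoy.

So I choose the cream can and the left pair. Next I measure them and check with a crop.

```bash
cat > h.py <<'E'
import numpy as np, cv2
def pts(f):
    d=f['depth'];K=f['mtx'];v,u=np.indices(d.shape)
    p=np.stack([(u-K[0,2])*d/K[0,0],(v-K[1,2])*d/K[1,1],d],-1)
    T=np.linalg.inv(f['camera_from_world'])
    return p@T[:3,:3].T+T[:3,3]
def rect(m,P,name):
    q=P[m][:,:2].astype(np.float32)
    r=cv2.minAreaRect(q); print(name,len(q),'ctr',np.round(r[0],1),'size',np.round(r[1],1),'ang',round(r[2],2),'z',np.percentile(P[m][:,2],[5,50,98]).round(1))
    return r
E
python3 - <<'E'
import pickle,cv2,numpy as np
from h import *
d=pickle.load(open('a.pkl','rb'))
f=d['top'];P=pts(f);im=f['frame'].astype(int);ok=f['depth']>0
cv2.imwrite('pics/a_crop.png',cv2.resize(f['frame'][160:260,165:375,::-1],None,fx=3.6,fy=3.6,interpolation=cv2.INTER_CUBIC))
def box(m,x0,y0,x1,y1):
    b=np.zeros_like(m);s=1.4;b[int(y0/s):int(y1/s),int(x0/s):int(x1/s)]=1;return m&b
R,G,B=im[...,0],im[...,1],im[...,2]
wood=ok&(R>1.7*B)&(R>60)&(P[...,2]>38)
rs=[rect(box(wood,325,235,400,262),P,'far cheek'),rect(box(wood,315,325,390,352),P,'near cheek')]
print('cheek mid',np.mean([r[0] for r in rs],0), np.subtract(rs[0][0],rs[1][0]))
L=ok&(P[...,2]<17)&(P[...,2]>4)&(R+G+B<130)
L=box(L,235,235,520,355);rect(L,P,'lane')
q=P[L][:,:2]
C=box(ok&(P[...,2]>60),390,255,460,345);rect(C,P,'can top');
C2=box(ok&(P[...,2]>50),390,255,460,345);r=rect(C2,P,'can>50')
for n,c in (('pepper',(95,215,165,265)),('spare',(245,130,305,195)),('pot',(580,215,665,285)),('plates',(435,100,530,195)),('green',(410,365,500,450))):
    rect(box(ok&(P[...,2]>25),*c),P,n)
# scene camera
f=d['scene'];P=pts(f);im=f['frame'].astype(int);R,G,B=im[...,0],im[...,1],im[...,2];ok=f['depth']>0
wood=ok&(R>1.7*B)&(R>60)&(P[...,2]>38)
rs=[rect(box(wood,335,290,385,350),P,'s far'),rect(box(wood,400,260,445,312),P,'s near')]
print('mid',np.mean([r[0] for r in rs],0), np.subtract(rs[0][0],rs[1][0]))
C=box(ok&(P[...,2]>60)&(P[...,2]<90),330,225,405,290);rect(C,P,'s can')
E
```

```text
far cheek 347 ctr [592.5  18.3] size [98.7 19.9] ang 82.5 z [40.3 43.5 47.2]
near cheek 372 ctr [440.7  38.7] size [98.9 21. ] ang 82.47 z [40.7 43.9 47.7]
cheek mid [516.61642456  28.49813271] [151.86016846 -20.34038162]
lane 7165 ctr [511.9  -8.8] size [440.5 120.9] ang 82.53 z [ 5.9  9.  12.9]
can top 1419 ctr [502.9 -86.4] size [ 70.  112.1] ang 82.7 z [63.8 78.7 85.2]
can>50 1508 ctr [502.5 -86.4] size [ 73.8 112.9] ang 82.4 z [58.9 78.1 85.2]
pepper 655 ctr [612.1 405.9] size [40.1 49.7] ang 62.72 z [ 29.3  89.6 133.7]
spare 1129 ctr [733.4 152.3] size [72.5 72.8] ang 88.52 z [ 43.1 108.5 112.7]
pot 1430 ctr [ 573.1 -405.7] size [88.1 88.5] ang 72.79 z [ 32.3  92.2 129.9]
plates 2964 ctr [ 766.1 -195.8] size [148.1 148.6] ang 43.39 z [30.3 33.4 37.3]
green 1556 ctr [ 320.7 -133.9] size [ 74.4 112.9] ang 41.68 z [46.5 68.3 75.4]
s far 221 ctr [593.3  17.1] size [100.3  23. ] ang 82.26 z [39.2 43.8 49.6]
s near 201 ctr [442.5  40.2] size [98.6 22.7] ang 82.0 z [39.5 44.5 50.7]
mid [517.8853302  28.6461792] [150.81051636 -23.16904449]
s can 739 ctr [503.4 -83.8] size [ 75.  112.5] ang 80.33 z [62.9 78.2 88.4]
```

View pics/a_crop.png

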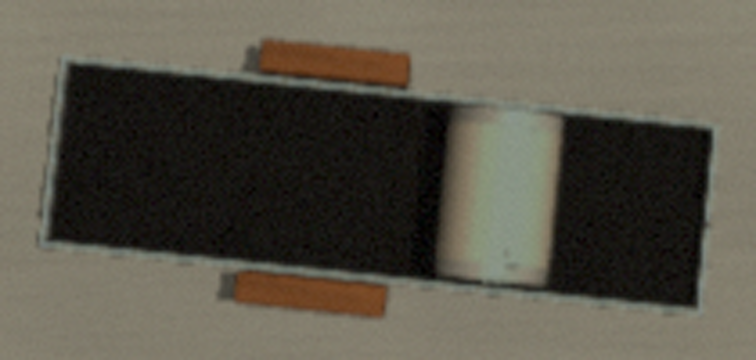

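The crop confirms it: the cream can is at (500,195) in the lane, and the wooden pair is at (335,63)/(310,294) in the crop. The can needs to roll about 115 mm along lane +y, direction (0.131, 0.991). I'll roll it with several short top-drag strokes using shut fingertips. First I move above it.

drive_tool(plan="1 0.27 -0.677 0 14.3;1 0.27 -0.677 0 14.3;1 0.27 -0.677 0 14.3;1 0.27 -0.677 0 14.3;1 0.27 -0.677 0 14.3;1 0.27 -0.677 0 14.3;1 0.27 -0.677 0 14.3;1 0.27 -0.677 0 14.3;1 0.27 -0.677 0 14.3;1 0.27 -0.677 0 14.3;1 0.27 -0.677 0 14.3;1 0.27 -0.677 0 14.3;1 0.27 -0.677 0 14.3;1 0.27 -0.677 0 14.3;1 0.27 -0.677 0 14.3;1 0.27 -0.677 0 14.3;1 0.27 -0.677 0 14.3;1 0.27 -0.677 0 14.3;1 0.27 -0.677 0 14.3;1 0.27 -0.677 0 14.3")

```text
t: 2.1
position: [501.7, -95.7, 231.4]
orientation: [0.202, 3.135, 0.0]
force: [-0.7, -0.3, -0.4]
finger_gap: -0.2
```

drive_tool(plan="1 0 0 -0.04 0;1 0 0 -0.08 0;1 0 0 -0.12 0;1 0 0 -0.135 0;1 0 0 -0.14 0;1 0 0 -0.14 0;1 0 0 -0.14 0")

```text
t: 2.8
position: [502.4, -96.5, 92.3]
orientation: [0.204, 3.133, -0.0]
force: [-0.1, -0.3, 0.4]
finger_gap: 0.1
```

```bash
python3 - <<'E'
from cell import env
import cv2
s=env.state(); print(s['t'],s['position'],s['force'])
a=env.grab_frame('wrist')['frame'];b=env.grab_frame('scene')['frame'][130:290,200:360]
cv2.imwrite('pics/b_w.png',a[:,:,::-1]);cv2.imwrite('pics/b_s.png',cv2.resize(b[:,:,::-1],None,fx=3.5,fy=3.5))
E
```

```text
2.8 [502.37415316 -96.4919606   92.33879778] [-0.13524816 -0.32446445  0.36843012]
```

View pics/b_s.png

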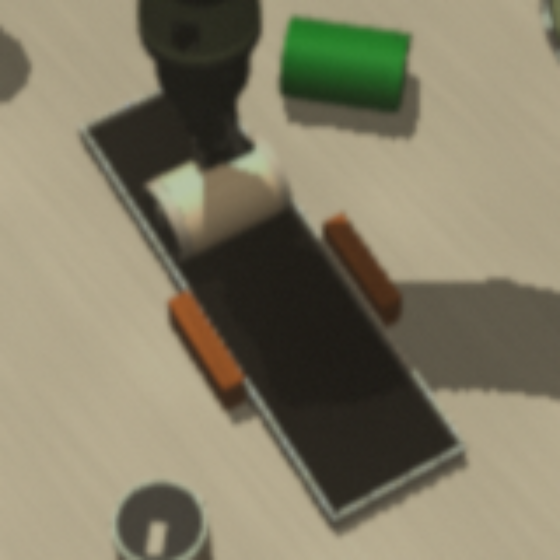

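View pics/b_w.png

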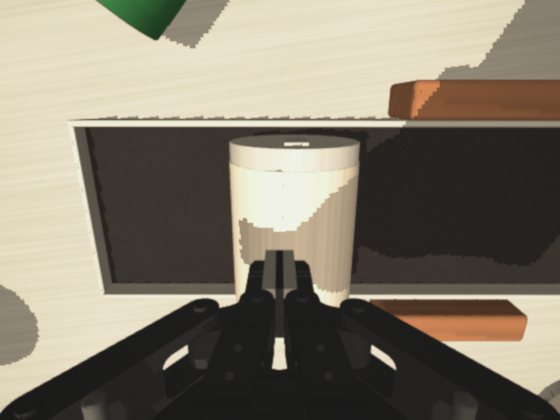

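The fingertips at (280,255) hover over the can slightly behind its axis, and the shut tips are about 16 mm wide along the lane. Next I probe down gently.

drive_tool(plan="1 0 0 -0.004 0;1 0 0 -0.006 0;1 0 0 -0.007 0;1 0 0 -0.008 0;1 0 0 -0.008 0")

```text
t: 3.4
position: [501.7, -96.7, 83.7]
orientation: [0.205, 3.135, -0.0]
force: [-3.2, 0.5, 12.2]
finger_gap: -0.2
```

drive_tool(plan="1 0.0004 0.003 0 0;1 0.0009 0.007 0 0;1 0.0014 0.011 0 0;1 0.002 0.015 0 0;1 0.0025 0.019 0 0;1 0.003 0.023 0 0;1 0.0035 0.027 0 0;1 0.0039 0.03 0 0;1 0.0039 0.03 0 0;1 0.0039 0.03 0 0")

```text
t: 4.4
position: [505.8, -66.4, 83.8]
orientation: [0.204, 3.134, 0.0]
force: [-4.2, 0.5, 13.3]
finger_gap: -0.1
```

```bash
cat > can.py <<'E'
from cell import env
import numpy as np,cv2,sys
from h import *
s=env.state();print(round(s['t'],2),np.round(s['position'],1),np.round(s['force'],1))
c0=np.array([517.2,28.5]);u=np.array([.131,.991]);n=np.array([.991,-.131])
for name in sys.argv[2:] or ['scene']:
    f=env.grab_frame(name);P=pts(f);im=f['frame'].astype(int);d=P[...,:2]-c0;a=d@u;b=d@n
    m=(f['depth']>0)&(P[...,2]>35)&(P[...,2]<88)&(abs(b)<58)&(a>-170)&(a<80)&(im.sum(-1)>150)
    k,l,st,ce=cv2.connectedComponentsWithStats(m.astype(np.uint8));j=1+st[1:,4].argmax();m=l==j
    A=np.percentile(a[m],[1,99]);print(name,'can along (rel. cheeks)',A.round(1),'mid',A.mean().round(1),'across',np.percentile(b[m],[1,99]).round(1))
    if sys.argv[1]!='-': cv2.imwrite(f'pics/{sys.argv[1]}_{name}.png',f['frame'][:,:,::-1])
E
python3 can.py c wrist scene
```

```text
4.4 [505.8 -66.4  83.8] [-4.2  0.5 13.3]
wrist can along (rel. cheeks) [-136.9  -67.6] mid -102.2 across [-57.2  26.5]
scene can along (rel. cheeks) [-131.3  -63.8] mid -97.6 across [-54.2  56.2]
```

View pics/c_wrist.png

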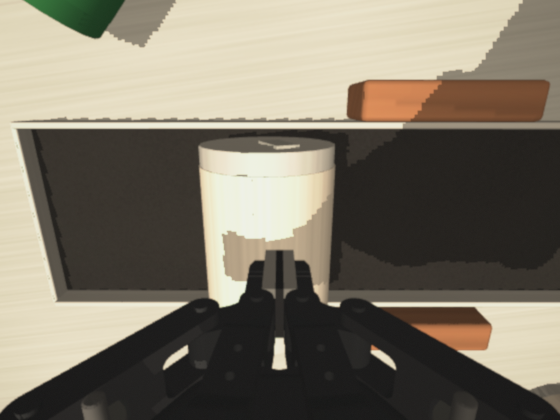

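It works: the can rolled about 15 mm without slip and the tip is now about 5 mm ahead of its axis. I continue with lift, step back, press and drag strokes of 40 mm each.

drive_tool(plan="1 0 0 0.012 0;1 -0.002 -0.0149 0.012 0;1 -0.002 -0.0149 0.004 0;1 -0.002 -0.0149 0.0015 0;1 -0.002 -0.0149 0 0;1 -0.002 -0.0149 0 0;1 -0.0017 -0.013 0 0;1 -0.0012 -0.009 0 0;1 -0.0007 -0.005 0 0;1 -0.0001 -0.001 0 0;1 0.0004 0.003 0 0;1 0.0009 0.007 0 0;1 0.0014 0.011 0 0;1 0.002 0.015 0 0;1 0.0025 0.019 0 0;1 0.003 0.0225 0 0;1 0.0033 0.0248 0 0;1 0.0033 0.0248 0 0")

```text
t: 6.3
position: [508.9, -40.6, 83.2]
orientation: [-0.203, -3.135, -0.001]
force: [-1.7, 0.6, 7.8]
finger_gap: -0.2
```

```bash
python3 can.py d scene wrist
```

```text
6.3 [508.9 -40.6  83.2] [-1.7  0.6  7.8]
scene can along (rel. cheeks) [-109.4  -43.2] mid -76.3 across [-54.3  56. ]
wrist can along (rel. cheeks) [-116.2  -47.2] mid -81.7 across [-57.2  22.5]
```

View pics/d_wrist.png

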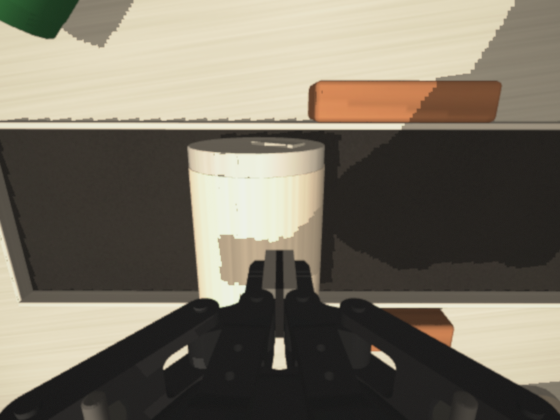

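Same again: can about 80 mm short, tip 10 mm ahead of its axis.

drive_tool(plan="1 0 0 0.012 0;1 -0.0026 -0.0198 0.012 0;1 -0.0026 -0.0198 0.004 0;1 -0.0026 -0.0198 0.0015 0;1 -0.0026 -0.0198 0 0;1 -0.0026 -0.0198 0 0;1 -0.0024 -0.018 0 0;1 -0.0018 -0.014 0 0;1 -0.0013 -0.01 0 0;1 -0.0008 -0.006 0 0;1 -0.0003 -0.002 0 0;1 0.0003 0.002 0 0;1 0.0008 0.006 0 0;1 0.0013 0.01 0 0;1 0.0018 0.014 0 0;1 0.0023 0.0175 0 0;1 0.0026 0.0198 0 0;1 0.0026 0.0198 0 0")

```text
t: 8.2
position: [511.6, -21.2, 83.4]
orientation: [-0.203, -3.135, -0.0]
force: [-1.4, 1.3, 4.5]
finger_gap: -0.1
```

drive_tool(plan="1 0 0 0.012 0;1 -0.0026 -0.0198 0.012 0;1 -0.0026 -0.0198 0.004 0;1 -0.0026 -0.0198 0.0015 0;1 -0.0026 -0.0198 0 0;1 -0.0026 -0.0198 0 0;1 -0.0024 -0.018 0 0;1 -0.0018 -0.014 0 0;1 -0.0013 -0.01 0 0;1 -0.0008 -0.006 0 0;1 -0.0003 -0.002 0 0;1 0.0003 0.002 0 0;1 0.0008 0.006 0 0;1 0.0013 0.01 0 0;1 0.0018 0.014 0 0;1 0.0023 0.0175 0 0;1 0.0026 0.0198 0 0;1 0.0026 0.0198 0 0")

```text
t: 10.0
position: [514.2, -1.6, 83.4]
orientation: [-0.203, -3.135, -0.0]
force: [-0.1, 0.1, 3.4]
finger_gap: -0.3
```

```bash
python3 can.py e scene wrist
```

```text
10.0 [514.2  -1.6  83.4] [-0.1  0.1  3.4]
scene can along (rel. cheeks) [-72.4  -4.7] mid -38.6 across [-54.5  55.9]
wrist can along (rel. cheeks) [-77.   -7.9] mid -42.4 across [-56.7  22.9]
```

View pics/e_wrist.png

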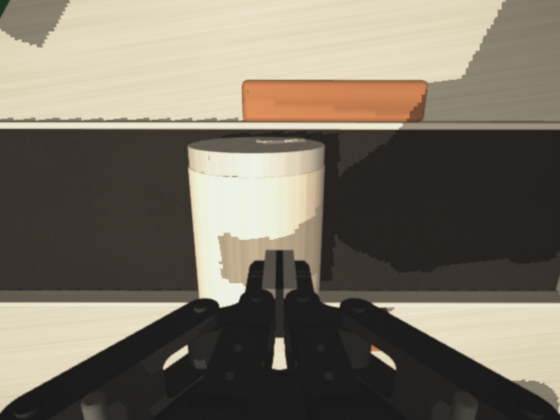

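Can is about 41 mm short. One more full stroke, pressing slightly deeper.

drive_tool(plan="1 0 0 0.012 0;1 -0.0026 -0.0198 0.012 0;1 -0.0026 -0.0198 0.004 0;1 -0.0026 -0.0198 0.0015 0;1 -0.0026 -0.0198 -0.0003 0;1 -0.0026 -0.0198 -0.0003 0;1 -0.0024 -0.018 -0.0003 0;1 -0.0018 -0.014 -0.0003 0;1 -0.0013 -0.01 -0.0003 0;1 -0.0008 -0.006 -0.0003 0;1 -0.0003 -0.002 -0.0003 0;1 0.0003 0.002 -0.0003 0;1 0.0008 0.006 -0.0003 0;1 0.0013 0.01 -0.0003 0;1 0.0018 0.014 -0.0003 0;1 0.0023 0.0175 -0.0003 0;1 0.0026 0.0198 -0.0003 0;1 0.0026 0.0198 -0.0003 0;1 0.0026 0.0198 0.02 0;1 0.0026 0.0198 0.04 0")

```text
t: 12.1
position: [516.2, 17.7, 123.4]
orientation: [-0.204, -3.133, 0.001]
force: [0.5, -0.6, 0.2]
finger_gap: -0.3
```

```bash
python3 can.py f scene wrist top
```

```text
12.1 [516.2  17.7 123.4] [ 0.5 -0.6  0.2]
scene can along (rel. cheeks) [-52.7  13.6] mid -19.5 across [-53.3  55.6]
wrist can along (rel. cheeks) [-58.9  10.8] mid -24.0 across [-56.   48.6]Traceback (most recent call last):
  File "can.py", line 9, in <module>
    k,l,st,ce=cv2.connectedComponentsWithStats(m.astype(np.uint8));j=1+st[1:,4].argmax();m=l==j
                                                                       ~~~~~~~~~~~~~~~^^
ValueError: attempt to get argmax of an empty sequence
```

View pics/f_wrist.png

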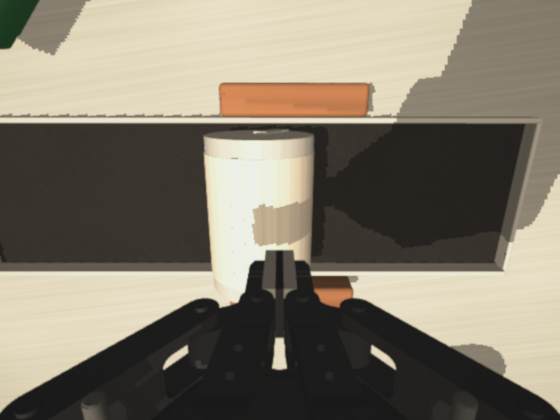

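Can is about 21 mm short, with all readings consistent. Final full stroke, then retreat and measure with a clear view.

drive_tool(plan="1 -0.0026 -0.0198 -0.02 0;1 -0.0026 -0.0198 -0.036 0;1 -0.0026 -0.0198 -0.0388 0;1 -0.0026 -0.0198 -0.0405 0;1 -0.0026 -0.0198 -0.0405 0;1 -0.0024 -0.018 -0.0405 0;1 -0.0018 -0.014 -0.0405 0;1 -0.0013 -0.01 -0.0405 0;1 -0.0008 -0.006 -0.0405 0;1 -0.0003 -0.002 -0.0405 0;1 0.0003 0.002 -0.0405 0;1 0.0008 0.006 -0.0405 0;1 0.0013 0.01 -0.0405 0;1 0.0018 0.014 -0.0405 0;1 0.0023 0.0175 -0.0405 0;1 0.0026 0.0198 -0.0405 0;1 0.0026 0.0198 -0.0405 0;1 0.0026 0.0198 -0.02 0;1 0.0026 0.0198 0.03 0;1 0.0026 0.0198 0.06 0")

```text
t: 14.25
position: [519.4, 37.6, 185.3]
orientation: [0.204, 3.135, 0.0]
force: [0.5, 0.6, -0.5]
finger_gap: 0.1
```

drive_tool(plan="1 0 -0.05 0.03 0;1 0 -0.1 0.06 0;1 0 -0.15 0.06 0;1 0 -0.2 0.06 0;1 0 -0.24 0.06 0;1 0 -0.24 0.06 0;1 0 -0.24 0.06 0")

```text
t: 14.95
position: [518.8, -203.6, 242.6]
orientation: [-0.208, -3.133, 0.0]
force: [0.0, 0.3, -0.3]
finger_gap: -0.0
```

```bash
python3 - <<'E'
from cell import env
from h import *
s=env.state();print(s['t'],s['position'])
c0=np.array([517.2,28.5]);u=np.array([.131,.991]);n=np.array([.991,-.131])
for name in('top','scene'):
    f=env.grab_frame(name);P=pts(f);im=f['frame'].astype(int);d=P[...,:2]-c0;a=d@u;b=d@n
    ok=f['depth']>0
    cv2.imwrite(f'pics/g_{name}.png',cv2.resize(f['frame'][:,:,::-1],None,fx=1.4,fy=1.4))
    m=ok&(P[...,2]>50)&(P[...,2]<92)&(abs(b)<62)&(abs(a)<75); r=rect(m,P,name+' can')
    wood=ok&(im[...,0]>1.7*im[...,2])&(im[...,0]>50)&(P[...,2]>38)&(P[...,2]<55)&(abs(a)<80)
    w=[rect(wood&(b>62)&(b<95),P,'far'),rect(wood&(b<-62)&(b>-95),P,'near')]
    c=np.mean([q[0] for q in w],0);e=np.array(r[0])-c;print(name,'can - cheek mid: along',e@u,'across',e@n)
E
```

```text
14.95 [ 518.81294875 -203.63397699  242.64107797]
top can 1498 ctr [517.   23.3] size [ 74.3 110.4] ang 82.39 z [59.2 78.2 85.2]
far 343 ctr [592.3  18.3] size [98.7 19.8] ang 82.53 z [40.6 43.8 47.6]
near 367 ctr [440.6  38.1] size [97.7 21. ] ang 82.43 z [40.4 43.9 47.2]
top can - cheek mid: along -4.784545377731323 across 1.2321712398529052
scene can 890 ctr [516.7  23.9] size [ 74.7 112.5] ang 81.95 z [54.5 76.6 87.5]
far 215 ctr [593.9  18.1] size [100.1  23.2] ang 81.61 z [39.4 44.3 49.7]
near 179 ctr [441.6  40.3] size [95.6 21.5] ang 80.86 z [39.  43.9 50. ]
scene can - cheek mid: along -5.4028395652771 across -0.3256269721984864
```

View pics/g_top.png

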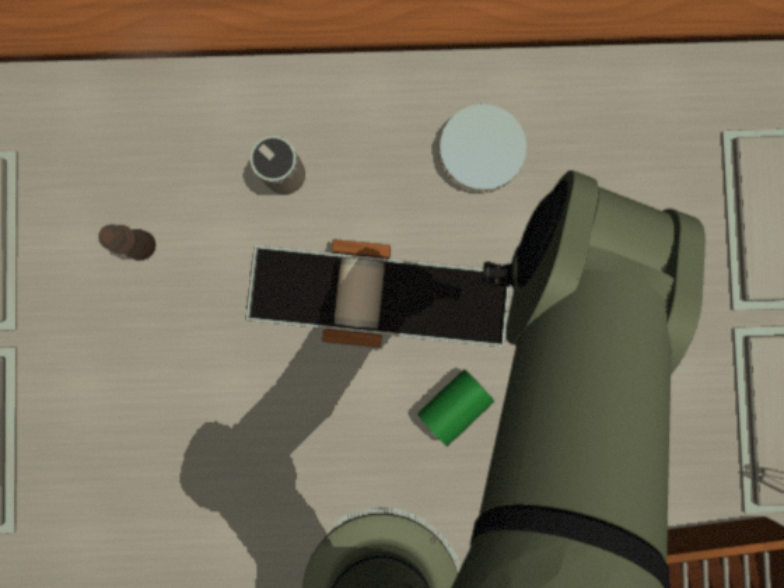

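The can at (359,292) in the top view is between the cheeks, about 5 mm short of centre by both cameras. Its ends are within the blocks. I nudge it 5 mm more, which is a 10 mm fingertip drag.

drive_tool(plan="1 -0.003 0.05 0 0;1 -0.003 0.1 0 0;1 -0.003 0.15 -0.02 0;1 -0.003 0.2 -0.06 0;1 -0.003 0.223 -0.1 0;1 -0.003 0.223 -0.14 0;1 -0.003 0.223 -0.155 0;1 -0.003 0.223 -0.159 0;1 -0.003 0.223 -0.1606 0;1 -0.003 0.223 -0.1606 0;1 -0.0027 0.225 -0.1606 0;1 -0.0024 0.2275 -0.1606 0;1 -0.0021 0.23 -0.1606 0;1 -0.0018 0.2322 -0.1606 0;1 -0.0017 0.2332 -0.1606 0;1 -0.0017 0.2332 -0.1606 0;1 -0.0017 0.2332 -0.1606 0")

```text
t: 16.75
position: [515.5, 33.0, 83.6]
orientation: [-0.2, -3.132, -0.002]
force: [-18.0, 4.3, 35.4]
finger_gap: 0.2
```

drive_tool(plan="1 0 0 0.02 0;1 0 0 0.06 0;1 0 -0.03 0.1 0;1 0 -0.08 0.14 0;1 0 -0.13 0.16 0;1 0 -0.18 0.16 0;1 0 -0.23 0.16 0;1 0 -0.25 0.16 0;1 0 -0.25 0.16 0;1 0 -0.25 0.16 0")

```text
t: 17.75
position: [517.8, -218.3, 242.5]
orientation: [-0.203, -3.135, -0.001]
force: [0.2, 0.3, -0.3]
finger_gap: 0.1
```

```bash
python3 - <<'E'
from cell import env
from h import *
s=env.state();print(s['t'],s['position'],s['force'])
c0=np.array([517.2,28.5]);u=np.array([.131,.991]);n=np.array([.991,-.131])
for name in('top','scene'):
    f=env.grab_frame(name);P=pts(f);im=f['frame'].astype(int);d=P[...,:2]-c0;a=d@u;b=d@n
    ok=f['depth']>0
    cv2.imwrite(f'pics/i_{name}.png',f['frame'][:,:,::-1])
    m=ok&(P[...,2]>50)&(P[...,2]<92)&(abs(b)<62)&(abs(a)<75); r=rect(m,P,name+' can')
    wood=ok&(im[...,0]>1.7*im[...,2])&(im[...,0]>50)&(P[...,2]>38)&(P[...,2]<55)&(abs(a)<80)
    w=[rect(wood&(b>62)&(b<95),P,'far'),rect(wood&(b<-62)&(b>-95),P,'near')]
    c=np.mean([q[0] for q in w],0);e=np.array(r[0])-c;print(name,'can - cheek mid: along',e@u,'across',e@n)
E
```

```text
17.75 [ 517.76019192 -218.32870378  242.49468387] [ 0.22412917  0.25395816 -0.29997782]
top can 1492 ctr [517.   23.5] size [ 73.8 110.4] ang 82.81 z [59.4 78.3 85.5]
far 344 ctr [592.5  18.5] size [99.  20.1] ang 82.55 z [40.4 43.5 47.4]
near 367 ctr [440.5  38. ] size [97.6 21.3] ang 82.38 z [40.6 44.  48. ]
top can - cheek mid: along -4.607029302597046 across 1.0941589488983154
scene can 890 ctr [517.8  25.1] size [ 74.2 113.9] ang 85.17 z [55.4 77.6 87.4]
far 221 ctr [593.5  18.8] size [102.2  23.8] ang 81.82 z [39.6 44.  51. ]
near 186 ctr [441.3  40.1] size [96.2 22.7] ang 80.04 z [39.  44.  51.7]
scene can - cheek mid: along -4.258505332946777 across 0.9676820297241211
```

View pics/i_top.png

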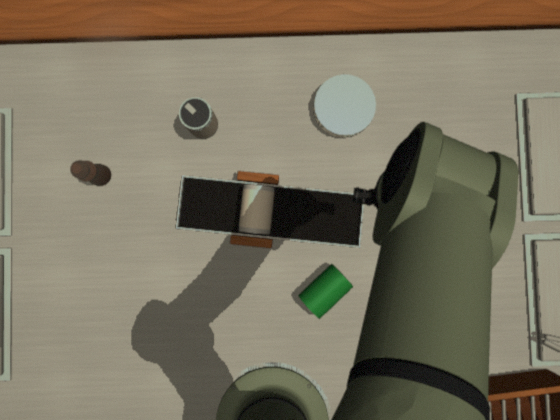

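The nudge gave no net motion: the press was deeper than meant (35 N), probably because the tool landed while still lagging. I repeat it more gently, in stages.

drive_tool(plan="1 -0.001 0.05 0 0;1 -0.001 0.1 0 0;1 -0.001 0.15 0 0;1 -0.001 0.2 0 0;1 -0.001 0.24 0 0;1 -0.001 0.24 -0.04 0;1 -0.001 0.24 -0.08 0;1 -0.001 0.24 -0.12 0;1 -0.001 0.24 -0.145 0;1 -0.001 0.24 -0.15 0;1 -0.001 0.24 -0.15 0;1 -0.001 0.24 -0.15 0")

```text
t: 19.05
position: [517.3, 21.2, 94.0]
orientation: [0.203, 3.133, 0.001]
force: [0.6, 0.0, -0.7]
finger_gap: 0.0
```

```bash
python3 can.py j wrist
```

```text
19.05 [517.3  21.2  94. ] [ 0.6  0.  -0.7]
wrist can along (rel. cheeks) [-41.4  28.1] mid -6.6 across [-56.  35.]
```

View pics/j_wrist.png

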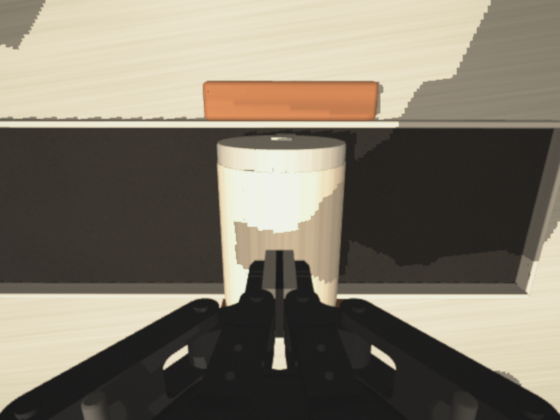

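The tips sit over the can's axis at (280,255). The can spans columns 217–345 and the far cheek 203–377, so it is a few mm short. Now I touch down gently.

drive_tool(plan="1 0 0 -0.005 0;1 0 0 -0.007 0;1 0 0 -0.008 0;1 0 0 -0.009 0;1 0 0 -0.009 0;1 0 0 -0.009 0")

```text
t: 19.7
position: [516.7, 20.7, 84.0]
orientation: [0.205, 3.135, 0.0]
force: [-1.1, -0.1, 7.8]
finger_gap: 0.0
```

drive_tool(plan="1 0.0003 0.002 0 0;1 0.0006 0.0045 0 0;1 0.0009 0.007 0 0;1 0.0012 0.009 0 0;1 0.0013 0.0098 0 0;1 0.0013 0.0098 0 0;1 0.0013 0.0098 0 0;1 0.0013 0.0098 0 0;1 0.0013 0.0098 0.003 0;1 0.0013 0.0098 0.01 0;1 0.0013 0.0098 0.03 0;1 0.0013 0.0098 0.08 0;1 0.0013 -0.04 0.12 0;1 0.0013 -0.09 0.15 0;1 0.0013 -0.14 0.16 0;1 0.0013 -0.19 0.16 0;1 0.0013 -0.24 0.16 0;1 0.0013 -0.24 0.16 0;1 0.0013 -0.24 0.16 0")

```text
t: 21.6
position: [517.1, -223.1, 244.3]
orientation: [0.212, 3.134, -0.002]
force: [-0.2, 0.8, -0.2]
finger_gap: -0.2
```

```bash
python3 - <<'E'
from cell import env
from h import *
s=env.state();print(s['t'],s['position'],s['force'])
c0=np.array([517.2,28.5]);u=np.array([.131,.991]);n=np.array([.991,-.131])
for name in('top','scene'):
    f=env.grab_frame(name);P=pts(f);im=f['frame'].astype(int);d=P[...,:2]-c0;a=d@u;b=d@n
    ok=f['depth']>0
    cv2.imwrite(f'pics/k_{name}.png',f['frame'][:,:,::-1])
    m=ok&(P[...,2]>50)&(P[...,2]<92)&(abs(b)<62)&(abs(a)<75); r=rect(m,P,name+' can')
    wood=ok&(im[...,0]>1.7*im[...,2])&(im[...,0]>50)&(P[...,2]>38)&(P[...,2]<55)&(abs(a)<80)
    w=[rect(wood&(b>62)&(b<95),P,'far'),rect(wood&(b<-62)&(b>-95),P,'near')]
    c=np.mean([q[0] for q in w],0);e=np.array(r[0])-c;print(name,'can - cheek mid: along',e@u,'across',e@n)
E
```

```text
21.6 [ 517.05229651 -223.05423388  244.27512672] [-0.20220064  0.83458703 -0.16814358]
top can 1489 ctr [517.8  28.4] size [ 73.5 110.5] ang 82.24 z [59.4 78.4 85.4]
far 346 ctr [592.6  18.5] size [98.5 20. ] ang 82.52 z [40.6 44.  47.4]
near 367 ctr [440.8  38.7] size [99.  21.1] ang 82.42 z [40.6 44.  47.4]
top can - cheek mid: along -0.06318791007995606 across 1.1595104274749755
scene can 889 ctr [518.2  30.5] size [ 72.3 114.4] ang 80.38 z [55.3 77.2 88. ]
far 219 ctr [594.4  18.4] size [100.4  22.9] ang 82.51 z [39.7 44.2 51.1]
near 180 ctr [441.   39.9] size [95.  22.1] ang 81.1 z [39.2 44.4 50.5]
scene can - cheek mid: along 1.3843173751831055 across 0.35636838531494136
```

View pics/k_top.png

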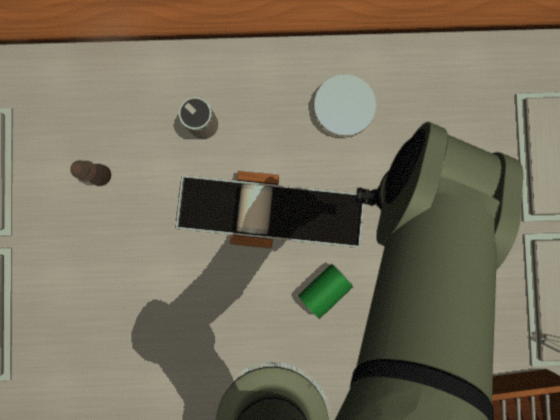

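The can at (254,208) is centred between the cheeks at (258,177)/(251,241) to within about 1 mm. The other objects stand where they were and the arm is clear, so I hand in.

```bash
python3 -c "
from cell import env
print(env.close_job())"
```

```text
the job is handed in; nothing more can be done
None
```

The can now rests centred between the two cheek blocks, and the job was handed in at about 21.7 s, well inside the 58 s limit. I rolled it about 115 mm along the lane with short drags of the shut fingertips on its top, without gripping or lifting it.

- **Final position:** the top camera puts the can 0.1 mm off the cheeks' centre along the lane, and the scene camera puts it 1.4 mm off. That leaves roughly 12 mm clear at each end.
- **Surroundings:** the spare can, pepper mill, plates and utensil pot looked unmoved in the last picture. The tool was well clear of everything, with no contact force.
- **A nudge that failed:** my first correction left the can where it was, about 5 mm short. It pressed harder than intended, with the force reading about 35 N upward and 40 N in total at the fingertips. I repeated it gently at about 8 N, and that centred the can.

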